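Fill the numbered vial rack in order and shut its keeper bar

TASK

Slide the three dropper bottles along the counter into the rack's pockets, one in each and fully home against the back: first the pocket marked with one stud, then the one with two, then the one with three (any bottle may go in any pocket). Then swing the keeper bar fully shut across the pocket mouths. The bottles' caps are only resting on, so keep the bottles standing on the counter throughout, never lifted or tipped, and leave the other things where they are.

Things in the scene. Friction and masses are not known exactly. Their poses are not given: they have to be found in the camera images.
- vial_a: closed dropper bottle used as a vial: round amber body 29 mm diameter and 47 mm tall with a narrower screw cap, 62 mm tall in all, about 60 g. Origin: centre of its underside, z up. The three are alike and interchangeable.
- vial_b: closed dropper bottle used as a vial: round amber body 29 mm diameter and 47 mm tall with a narrower screw cap, 62 mm tall in all, about 60 g. Origin: centre of its underside, z up. The three are alike and interchangeable.
- vial_c: closed dropper bottle used as a vial: round amber body 29 mm diameter and 47 mm tall with a narrower screw cap, 62 mm tall in all, about 60 g. Origin: centre of its underside, z up. The three are alike and interchangeable.
- vial_rack: aluminium rack fixed to the counter, 156 mm wide (y), 50 mm high at the back; three floorless pockets open to the front (-x) and top. Origin on the counter, mid-width; x points into the pockets. Pocket centres at y = +48, 0, -48 mm, 36 mm wide; dividers 12 mm thick, 36 mm high, rounded noses at x = 0; pockets' back face at x = +30 mm, block behind it 34 mm deep
- pocket_1 (a point): centre of the underside of a vial that is home in pocket 1: on the counter, 14.5 mm before the pocket's back face; x points into the pocket, y along the row. Pocket 1 has one stud (white, 9 mm wide) on the black plate (26 x 45 mm) on the block behind it; the order of the plates along the row changes
- pocket_2 (a point): centre of the underside of a vial that is home in pocket 2: on the counter, 14.5 mm before the pocket's back face; x points into the pocket, y along the row. Pocket 2 has two studs (white, 9 mm wide) on the black plate (26 x 45 mm) on the block behind it; the order of the plates along the row changes
- pocket_3 (a point): centre of the underside of a vial that is home in pocket 3: on the counter, 14.5 mm before the pocket's back face; x points into the pocket, y along the row. Pocket 3 has three studs (white, 9 mm wide) on the black plate (26 x 45 mm) on the block behind it; the order of the plates along the row changes
- keeper (a joint): keeper bar's upright hinge, rad: 0 = shut on its stop, bar across the pocket mouths; opens to the front, then to the left, to 2.7; stays where left. Flat steel bar, 170 mm long, 8 mm thick, 13 to 31 mm above the counter; at angle q it points along (-sin q, -cos q) in the rack's x, y. Shut, its inner face passes 5 mm before vials that are home
- keeper_hinge (a point): the keeper bar's axis, at rack x = -8 mm, y = +92 mm (beside the left end of the row), 22 mm above the counter
- keeper_handle (a point): point on the axis of the black upright pin, 11 mm thick, near the free end of the keeper bar, 165 mm from the hinge; the pin stands from 30 mm to 60 mm above the counter; this point lies 48 mm above the counter
- sample_cup: bystander: sample cup with lid, 66 mm wide, 62 mm tall; origin at the centre of its underside
- lab_timer: bystander: small wedge-shaped lab timer, 66 x 70 x 30 mm; origin at the centre of its underside
- petri: bystander: closed petri dish, 91 mm wide, 15 mm high; origin at the centre of its underside

How it is judged:
By the outcome, as a careful person would: the job done as asked, in the order asked, and still so for the second after the job is handed in, with the robot touching nothing.
It also fails if it takes over 72 s, if anything falls off the work surface, if the arm or the gripper's body presses on something with over 40 N, if the wrist force passes 120 N, or if a joint passes its speed limit or range.

ROBOT

A 6-joint arm with a two-finger parallel gripper is mounted at the origin on a cart in front of the work surface, level with it; the furniture and walls round the work are solid. World frame = base frame: x ahead of the robot, y to its left, z up, the work surface at z = 0. Lengths are in m, angles in degrees, forces in N, time in s.
With the tool pointing down it reaches from about 0.4 to 0.825 m from the base axis. Payload 7 kg.
Tool frame: the origin (TCP) lies between the finger pads; the fingertips stand 22 mm ahead of it and the grasp point (between the pads) lies 3 mm ahead of it; z points along the fingers, y is the line along which they close (so a half turn about z gives the same grasp; the last joint's range is limited). The gripper opens to 88 mm and grips with 3 to 60 N. Pads are 19 mm wide; open, the fingers measure 130 mm over their backs; the gripper's body (78 mm by 193 mm) begins 47 mm behind the grasp point.
Start: joints at [93.455, 20.546, 0.682, 0, -70.136, -16.507], TCP at [0.152, 0.658, 0.249] pointing down, gripper open.
Joint ranges: [-176.03, 176.03], [-82.01, 121.73], [-58.28, 71.71], [-173.87, 95.51], [-174.79, -0.11], [-173.66, 173.66]. Speed limits (degrees/s): [136.94, 136.94, 172.46, 180, 180, 180].

INTERFACE

Orientations are given as [roll, pitch, yaw] about the fixed x, y, z axes, in that order (R = Rz(yaw) Ry(pitch) Rx(roll)).
In Python, from plant import r, vision gives the robot as it stands.
- The arm moves only by the shell command python3 -m pendant 'ROWS' [FORCE]. ROWS is JSON, a list that holds one entry, the list of rows, each a list of 7 numbers: the shift along the tool's x, y, z scaled (see below), then the turn, a rotation vector about the tool's x, y, z scaled (see below), then the opening, from -1 (shut) to 1 (fully open). In form: [[[x, y, z, wx, wy, wz, fingers], ...]]. A call has exactly 8 rows; each row shifts and turns the commanded pose from where the row before left it, along the tool's axes as they then stand; what a row does not reach is not made up. The controller multiplies each number of a shift by 20 mm and each number of a turn by 4 degrees. A row lasts 1/10 s, in which the tool goes at most 50 mm and 8.59 degrees, less where a joint would pass 70% of its speed; a pose out of reach is approached as far as the arm can. A call with a number of a shift or a turn outside -1 to 1 is refused whole. A call with a gripper value outside its range is refused whole. The fingers move at their own pace and stop on an object; FORCE is the grip in N (left out, the last holds). Time passes only in rows, so rows that do not move let the fingers close, or fill a call up. It gives the time, the measured TCP pose, the force, the opening and the grip force at its end, in the units of the state.
- r.get_state(): the state, without advancing time (a new reading comes with each control period).
- vision.capture(name): name is "scene" or "side" or "wrist"; returns a dict with "frame" (400x640x3 uint8, blue, green, red), "depth" (400x640 float32, m along the optical axis (not along the pixel's ray), 0 where there is no reading), "camera_matrix" (3x3 intrinsics, pixels), "extrinsics" (4x4, takes a point from world to camera coordinates); the wrist camera has in their place "hand_eye" (4x4, takes a point from camera to tool coordinates, whose origin is the TCP and whose axes are the flange's). Camera axes: x right, y up, looking along -z (the intrinsics and any distortion apply to the point x, -y, -z); pixel columns grow to the right and rows downward; lengths in m; the calibration is good to about 2 mm. A picture is of the moment at which its call begins: read the wrist's pose just before it.
- r.close_job(): hands the job in; it is judged then, once.
The state is a dict: "time_s": time; "joints": joint angles; "qd": joint speeds; "joint_torque": joint torques, N m; "tcp_pos": TCP position; "eef_rot": TCP orientation; "contact_force": force on the tool from outside, world axes, zero at the start; "moment": the same for the moment, N m; "gripper_width": finger opening in m; "gripper_force": force on a finger pad.
Only numpy, scipy, OpenCV 4.12 (cv2) and the standard library are available. Lean on these libraries where they do the work, as an engineer would, in place of code of your own. Each camera call takes 0.05 s, during which the arm holds its last target. There are 200 camera calls.

## Working session

There is one attempt and no reset: what is moved stays moved. The work goes in short steps, Python scripts to look and compute and a shell command to move; the robot and the scene stay as the last step left them, time stands still between calls to the robot, and variables do not carry over. Pictures are saved under pics/ and viewed, at most 14 in all, crops included, and the job is handed in when it is done.

```bash
ls; mkdir -p pics
python3 - <<'E'
from plant import r, vision
import cv2,numpy as np
s=r.get_state();print(s)
for n in ["scene","side"]:
    d=vision.capture(n);np.savez(f"/tmp/{n}.npz",**{k:v for k,v in d.items()})
    cv2.imwrite(f"pics/{n}0.png",d["frame"]);print(n,d["camera_matrix"],d["extrinsics"],[k for k in d])
E
```

```text
pics
{'time_s': 0.0, 'joints': array([ 9.34534810e+01,  2.05910374e+01,  6.35118259e-01, -2.05097762e-02,
       -7.01362170e+01, -1.65068520e+01]), 'qd': array([-0.02141329, -0.02512978,  0.00740525, -0.15351569, -0.07589795,
       -0.02414564]), 'joint_torque': array([ 5.16867863e-05, -5.82704008e+01,  2.93071014e+01,  6.99741930e+00,
        7.19486197e-03, -1.48699041e-04]), 'tcp_pos': array([0.1523732 , 0.65711922, 0.24763614]), 'eef_rot': array([ 1.79906183e+02, -7.69520427e-03, -1.30603491e+01]), 'contact_force': array([ 0.12273805, -0.82526756,  0.01696308]), 'moment': array([ 0.02203795, -0.02772452, -0.0152127 ]), 'gripper_force': 0.0, 'gripper_width': 0.08741825643124611}
scene [[384.27772529   0.         319.02974966]
 [  0.         384.27772529 196.30278763]
 [  0.           0.           1.        ]] [[-0.53406378 -0.84542828 -0.00518735  0.209755  ]
 [ 0.54233953 -0.34729419  0.76501933 -0.3572253 ]
 [-0.64857051  0.40575581  0.64398642 -0.51644238]
 [ 0.          0.          0.          1.        ]] ['frame', 'depth', 'camera_matrix', 'extrinsics']
side [[447.98238866   0.         311.46750766]
 [  0.         447.98238866 194.83212224]
 [  0.           0.           1.        ]] [[ 0.86154106 -0.50742446 -0.01635285 -0.4994179 ]
 [ 0.33372124  0.54175388  0.77144855 -0.19778849]
 [-0.38259264 -0.6700919   0.63608154 -0.9947929 ]
 [ 0.          0.          0.          1.        ]] ['frame', 'depth', 'camera_matrix', 'extrinsics']
```

View pics/scene0.png

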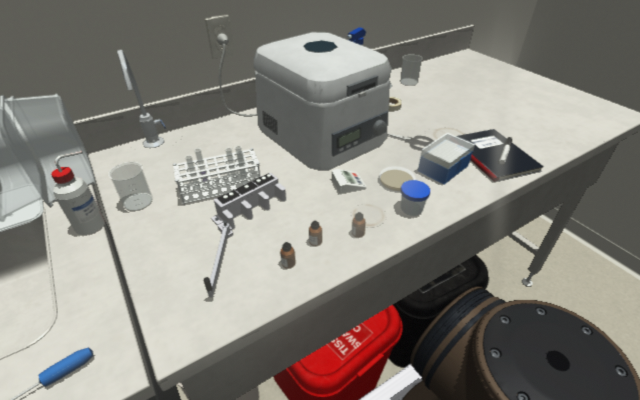

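View pics/side0.png

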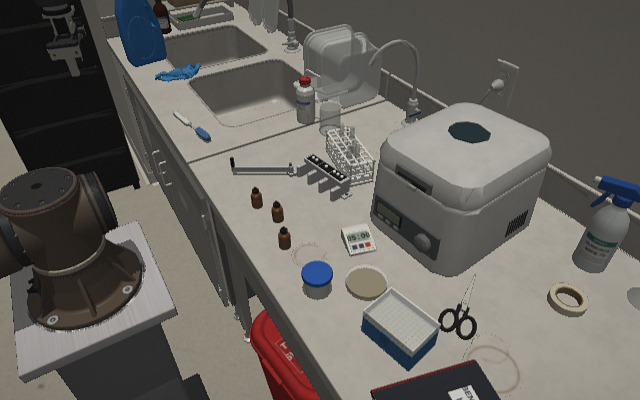

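Scene: bottles at (288,255), (315,233), (358,225); rack plates along (222,212)–(278,182); keeper pin at (210,285). Side: bottles at (257,198), (278,212), (285,238), rack near (328,172), pin (233,165).

```bash
cat > h.py <<'E'
import numpy as np,cv2
def load(n): return dict(np.load(f"/tmp/{n}.npz"))
def ray(d,u,v):
    K=d["camera_matrix"];E=d["extrinsics"]
    p=np.array([(u-K[0,2])/K[0,0],-(v-K[1,2])/K[1,1],-1.])
    R=E[:3,:3];return -R.T@E[:3,3],R.T@p
def plane(d,u,v,z):
    c,w=ray(d,u,v);return c+w*(z-c[2])/w[2]
def dep(d,u,v):
    c,w=ray(d,u,v);return c+w*d["depth"][int(round(v)),int(round(u))]
def proj(d,P):
    q=d["extrinsics"][:3,:3]@P+d["extrinsics"][:3,3];K=d["camera_matrix"]
    return K[0,0]*q[0]/-q[2]+K[0,2],-K[1,1]*q[1]/-q[2]+K[1,2]
def tri(a,b):
    (c1,w1),(c2,w2)=a,b;s=np.linalg.lstsq(np.c_[w1,-w2],c2-c1,rcond=None)[0]
    return (c1+s[0]*w1+c2+s[1]*w2)/2,np.linalg.norm(c1+s[0]*w1-c2-s[1]*w2)
E
python3 - <<'E'
from h import *
np.set_printoptions(precision=4,suppress=True)
roi={"scene":(190,130,420,310),"side":(220,120,400,270)}
for n in roi:
    d=load(n);f=d["frame"];x0,y0,x1,y1=roi[n]
    hsv=cv2.cvtColor(f,cv2.COLOR_BGR2HSV)
    am=((hsv[...,0]<18)&(hsv[...,1]>90)&(hsv[...,2]<150)).astype(np.uint8)
    bk=(f.max(2)<60).astype(np.uint8)
    for nm,m in [("amber",am),("black",bk)]:
        mm=np.zeros_like(m);mm[y0:y1,x0:x1]=m[y0:y1,x0:x1]
        k,l,st,ce=cv2.connectedComponentsWithStats(mm)
        for i in range(1,k):
            if st[i,4]>12:
                ys,xs=np.where(l==i);P=np.array([dep(d,a,b) for a,b in zip(xs,ys)])
                print(n,nm,st[i],ce[i],np.median(P,0),P[:,2].max().round(3))
    cr=cv2.resize(f[y0:y1,x0:x1],None,fx=3.4,fy=3.3,interpolation=cv2.INTER_CUBIC)
    cv2.imwrite(f"pics/{n}1.png",cr[:600,:800])
E
```

```text
scene amber [310 228  11   5  37] [314.7838 230.2162] [ 0.4505 -0.0257  0.0432] 0.046
scene amber [281 248  13   8  55] [287.1091 252.1455] [0.4287 0.0511 0.0429] 0.05
scene amber [383 304  14   6  30] [390.6667 306.8   ] [ 0.4366 -0.2844 -0.4406] -0.275
scene black [332 130  43  25 385] [349.0052 138.7429] [ 0.6371 -0.2331  0.0892] 0.122
scene black [258 177  14   8  27] [264.5926 180.3704] [ 0.6469 -0.009   0.0535] 0.056
scene black [238 183  18  10  69] [246.0145 187.913 ] [0.643  0.0429 0.0537] 0.055
scene black [219 191  19  11  52] [227.9615 197.4615] [0.6331 0.0891 0.0538] 0.056
scene black [205 280   7  11  35] [207.9714 285.1714] [0.432  0.2077 0.0486] 0.062
scene black [393 288  27  22 379] [408.9947 301.2823] [ 0.4359 -0.361  -0.4539] -0.274
side amber [251 192  11  17 145] [256.2345 199.9448] [0.4331 0.0334 0.0291] 0.777
side amber [272 206  11  17 155] [277.0968 214.1355] [ 0.454  -0.0442  0.0285] 0.777
side amber [278 232  12  18 174] [283.9598 240.4655] [ 0.4253 -0.1357  0.0298] 0.777
side black [307 155  39  26 200] [326.12  167.665] [0.6444 0.0267 0.053 ] 0.777
side black [230 158   4  12  33] [231.8182 162.5455] [0.4368 0.2019 0.0444] 0.777
side black [395 165   5  11  39] [397.2564 169.9487] [ 0.6459 -0.2477  0.2189] 0.228
side black [252 187   7   7  35] [254.9714 190.6286] [0.4351 0.0412 0.0542] 0.062
side black [251 195  12  14 110] [256.6455 201.9364] [0.4332 0.0321 0.0214] 0.777
side black [373 194  27  40 508] [386.5846 212.7402] [ 0.6379 -0.2396  0.0983] 0.125
side black [273 201   7   7  36] [275.9722 204.5278] [ 0.4566 -0.0376  0.0549] 0.063
side black [272 210  12  13 115] [277.3739 216.2   ] [ 0.4535 -0.0452  0.0209] 0.777
side black [220 223  25  47 451] [228.7251 251.9357] [ 0.3819  0.2535 -0.2734] -0.186
side black [280 227   7   8  45] [283.0667 230.5556] [ 0.4284 -0.1295  0.0556] 0.062
side black [279 235  12  15 128] [284.4844 242.875 ] [ 0.4255 -0.137   0.0204] 0.777
```

View pics/scene1.png

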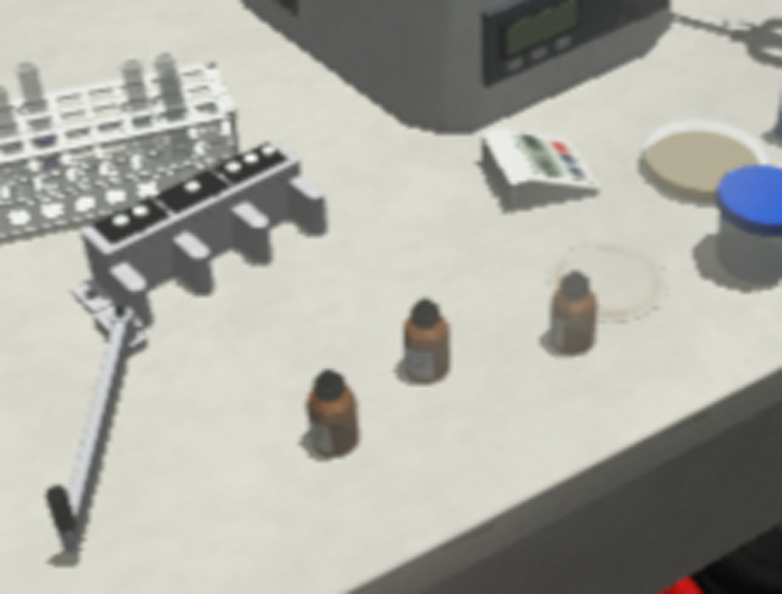

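Scene crop: the plates carry, left (+y) to right, two, one and three studs (crop (130,215), (193,187), (255,158)), so the one-stud pocket is the middle one. The keeper is open towards the front, pin at crop (62,515).

Run:
```python
from h import *
np.set_printoptions(precision=4,suppress=True)
S=load("scene");D=load("side")
# caps: side centroid at z~.0545 ; scene caps via mask
for n,d,boxes in [("side",D,[(248,184,264,196),(269,198,284,210),(276,224,292,237)]),("scene",S,[(278,238,298,248),(306,217,324,227),(349,210,368,219)])]:
    for (x0,y0,x1,y1) in boxes:
        g=d["frame"][y0:y1,x0:x1].max(2);ys,xs=np.where(g<75)
        print(n,"cap",xs.min()+x0,xs.max()+x0,ys.min()+y0,len(xs),plane(d,xs.mean()+x0,ys.mean()+y0,.0545))
    x0,y0,x1,y1=(212,170,285,220) if n=="scene" else (300,148,352,186)
    f=d["frame"][y0:y1,x0:x1].max(2)
    m=(f<75).astype(np.uint8);m=cv2.morphologyEx(m,cv2.MORPH_CLOSE,np.ones((5,5)))
    c=max(cv2.findContours(m,0,2)[0],key=cv2.contourArea)
    b=cv2.boxPoints(cv2.minAreaRect(c))+[x0,y0]
    W=np.array([plane(d,u,v,.052)[:2] for u,v in c[:,0]+[x0,y0]])*1000
    print(n,"plates world rect c,size,ang",cv2.minAreaRect(W.astype(np.float32)))
for n,d in [("scene",S),("side",D)]:
    H,W=d["depth"].shape;u,v=np.meshgrid(np.arange(W),np.arange(H));P=np.array([dep(d,a,b) for a,b in zip(u.ravel(),v.ravel())]);k=d["depth"].ravel()>0;P=P[k]
    for nm,b in [("block top",(.55,.75,-.08,.16,.045,.056)),("behind",(.65,.8,-.05,.2,.07,.3)),("pin",(.38,.5,.17,.25,.045,.07)),("timer",(.5,.65,-.2,-.08,.01,.035))]:
        q=P[(P[:,0]>b[0])&(P[:,0]<b[1])&(P[:,1]>b[2])&(P[:,1]<b[3])&(P[:,2]>b[4])&(P[:,2]<b[5])]
        if len(q)>4: print(n,nm,len(q),q.min(0),q.max(0),np.median(q,0),cv2.minAreaRect((q[:,:2]*1000).astype(np.float32)))
```

```text
side cap 252 260 187 43 [0.435  0.0382 0.0545]
side cap 272 282 201 47 [ 0.456  -0.0395  0.0545]
side cap 278 289 227 57 [ 0.4282 -0.1318  0.0545]
side plates world rect c,size,ang ((613.6206665039062, 10.541755676269531), (103.77566528320312, 172.6455535888672), 11.151952743530273)
scene cap 283 290 243 31 [0.4363 0.0469 0.0545]
scene cap 312 317 222 21 [ 0.4572 -0.0293  0.0545]Traceback (most recent call last):
  File "<stdin>", line 8, in <module>
    return umr_minimum(a, axis, None, out, keepdims, initial, where)
ValueError: zero-size array to reduction operation minimum which has no identity
```

Run:
```python
import numpy as np
y=-13.06
for i in range(32):
    a=np.radians(y); d=np.array([.348,-.627])/32/.02
    tx=d@[np.cos(a),np.sin(a)];ty=d@[np.sin(a),-np.cos(a)]
    print(i,round(tx,2),round(ty,2),end="; ")
    if i<18:y-=69/18
```

```text
0 0.75 0.83; 1 0.8 0.78; 2 0.86 0.72; 3 0.9 0.67; 4 0.94 0.6; 5 0.98 0.54; 6 1.02 0.47; 7 1.05 0.4; 8 1.07 0.33; 9 1.09 0.26; 10 1.1 0.19; 11 1.11 0.11; 12 1.12 0.04; 13 1.12 -0.04; 14 1.11 -0.11; 15 1.1 -0.19; 16 1.09 -0.26; 17 1.07 -0.33; 18 1.05 -0.4; 19 1.05 -0.4; 20 1.05 -0.4; 21 1.05 -0.4; 22 1.05 -0.4; 23 1.05 -0.4; 24 1.05 -0.4; 25 1.05 -0.4; 26 1.05 -0.4; 27 1.05 -0.4; 28 1.05 -0.4; 29 1.05 -0.4; 30 1.05 -0.4; 31 1.05 -0.4;
```

```bash
python3 -m pendant '[[[0.75,0.83,-0.15,0,0,0.96,1],[0.8,0.78,-0.15,0,0,0.96,1],[0.86,0.72,-0.15,0,0,0.96,1],[0.9,0.67,-0.15,0,0,0.96,1],[0.94,0.6,-0.15,0,0,0.96,1],[0.98,0.54,-0.15,0,0,0.96,1],[1,0.47,-0.15,0,0,0.96,1],[1,0.4,-0.15,0,0,0.96,1]]]'
python3 -m pendant '[[[1,0.33,-0.15,0,0,0.96,1],[1,0.26,-0.15,0,0,0.96,1],[1,0.19,-0.15,0,0,0.96,1],[1,0.11,-0.15,0,0,0.96,1],[1,0.04,-0.15,0,0,0.96,1],[1,-0.04,-0.15,0,0,0.96,1],[1,-0.11,-0.15,0,0,0.96,1],[1,-0.19,-0.15,0,0,0.96,1]]]'
python3 -m pendant '[[[1,-0.26,0,0,0,0.96,1],[1,-0.33,0,0,0,0.96,1],[1,-0.4,0,0,0,0,1],[1,-0.4,0,0,0,0,1],[1,-0.4,0,0,0,0,1],[1,-0.4,0,0,0,0,1],[1,-0.4,0,0,0,0,1],[1,-0.4,0,0,0,0,1]]]'
```

```text
time_s: 0.9
tcp_pos: [0.2387, 0.5006, 0.2723]
eef_rot: [180.0, -0.0, -43.9]
contact_force: [0.3, 0.4, 0.1]
gripper_width: 0.0873
gripper_force: 0.0
time_s: 1.7
tcp_pos: [0.3166, 0.358, 0.2964]
eef_rot: [180.0, -0.0, -74.6]
contact_force: [-0.6, 0.5, 0.1]
gripper_width: 0.0872
gripper_force: 0.0
time_s: 2.5
tcp_pos: [0.4013, 0.2096, 0.2964]
eef_rot: [180.0, -0.0, -82.2]
contact_force: [-0.6, 0.1, -0.2]
gripper_width: 0.0878
gripper_force: 0.0
```

```bash
python3 -m pendant '[[[1,-0.25,0,0,0,0,1],[1,-0.25,0,0,0,0,1],[1,-0.25,0,0,0,0,1],[1,-0.25,0,0,0,0,1],[1,-0.25,0,0,0,0,1],[1,-0.25,0,0,0,0,1],[1,-0.25,0,0,0,0,1],[1,-0.25,0,0,0,0,1]]]'
python3 - <<'E'
from plant import r, vision
import cv2,numpy as np
from scipy.spatial.transform import Rotation as R
s=r.get_state();d=vision.capture("wrist");print(s["tcp_pos"],s["eef_rot"],d["hand_eye"])
T=np.eye(4);T[:3,:3]=R.from_euler("xyz",s["eef_rot"],degrees=True).as_matrix();T[:3,3]=s["tcp_pos"]
d["extrinsics"]=np.linalg.inv(T@d["hand_eye"]);np.savez("/tmp/wrist.npz",**d);cv2.imwrite("pics/w0.png",d["frame"]);print(d["extrinsics"],d["camera_matrix"])
E
```

```text
time_s: 3.3
tcp_pos: [0.4626, 0.0566, 0.2963]
eef_rot: [180.0, 0.0, -82.2]
contact_force: [-0.2, 0.2, 0.4]
gripper_width: 0.0878
gripper_force: 0.0
[0.462573   0.05656714 0.29634789] [ 1.79975946e+02  3.49339985e-03 -8.21747444e+01] [[-1.89105072e-04  9.61986611e-01  2.73096548e-01  7.40507331e-02]
 [ 9.99999982e-01  1.90897939e-04  2.00068706e-05 -1.99784319e-04]
 [-3.28872265e-05  2.73096547e-01 -9.61986629e-01 -1.36616652e-01]
 [ 0.00000000e+00  0.00000000e+00  0.00000000e+00  1.00000000e+00]]
[[-9.90713546e-01 -1.35964941e-01  4.52720753e-04  4.66043619e-01]
 [ 1.30671693e-01 -9.53053620e-01 -2.73155096e-01  4.04890135e-02]
 [ 3.75709835e-02 -2.70559295e-01  9.61969900e-01 -4.38798692e-01]
 [ 0.00000000e+00  0.00000000e+00  0.00000000e+00  1.00000000e+00]] [[307.19701754   0.         324.97515273]
 [  0.         307.19701754 201.71677503]
 [  0.           0.           1.        ]]
```

View pics/w0.png

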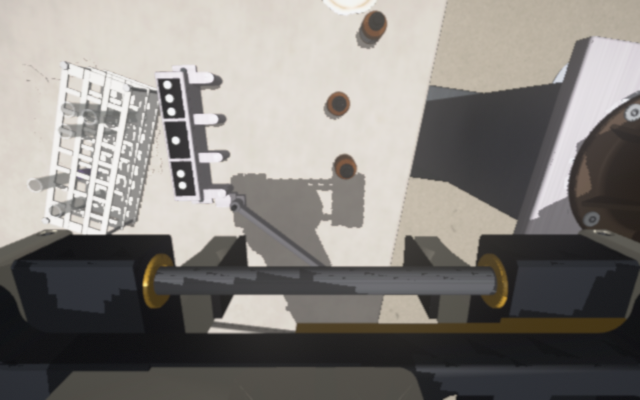

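Wrist view: bottles at (345,166), (339,104), (374,27); plates at (182,178), (177,140), (169,98) with 2/1/3 studs; hinge at (235,203), with the bar running to the lower right.

```bash
cat > wm.py <<'E'
from h import *
np.set_printoptions(precision=4,suppress=True)
def bottles(d):
    f=d["frame"];hsv=cv2.cvtColor(f,cv2.COLOR_BGR2HSV)
    m=((f.max(2)<130)&((hsv[...,1]>80)|(f.max(2)<60))).astype(np.uint8);return m
def blobs(m,x0,y0,x1,y1,amin,amax):
    z=np.zeros_like(m);z[y0:y1,x0:x1]=m[y0:y1,x0:x1]
    k,l,st,ce=cv2.connectedComponentsWithStats(z)
    return [(ce[i],st[i],l==i) for i in range(1,k) if amin<st[i,4]<amax]
E
python3 - <<'E'
from wm import *
d=load("wrist");f=d["frame"]
x0,y0,x1,y1=150,64,205,205
sub=f[y0:y1,x0:x1].max(2)
dark=(sub<90).astype(np.uint8)
cs=[c for c in cv2.findContours(dark,cv2.RETR_LIST,cv2.CHAIN_APPROX_NONE)[0] if cv2.contourArea(c)>300]
for c in cs: print("plate px",cv2.minAreaRect(c),cv2.contourArea(c))
w=(f.max(2)>150).astype(np.uint8)
st=[]
for ce,s,l in blobs(w,150,64,200,205,12,150):
    if s[2]<14 and s[3]<14:
        P=plane(d,*ce,.053);st.append(P);print("stud",ce,s[4],P,dep(d,*ce))
m=bottles(d)
for ce,s,l in blobs(m,310,5,395,190,60,3000):
    ys,xs=np.where(l);P=np.array([dep(d,a,b) for a,b in zip(xs,ys)])
    top=P[:,2]>.052
    print("bottle",ce,s,"cap:",top.sum(),np.median(P[top],0),P[top][:,:2].min(0),P[top][:,:2].max(0),plane(d,xs[top].mean(),ys[top].mean(),.062))
H,W=400,640
P=np.array([dep(d,u,v) for v in range(0,232) for u in range(0,430)])
q=P[(P[:,2]>.044)&(P[:,2]<.058)&(P[:,0]>.55)&(P[:,0]<.69)&(P[:,1]>-.08)&(P[:,1]<.15)];print("block",len(q),cv2.minAreaRect((q[:,:2]*1000).astype(np.float32)),np.median(q[:,2]))
q=P[(P[:,2]>.012)&(P[:,2]<.04)&(P[:,0]>.4)&(P[:,0]<.62)&(P[:,1]>.06)&(P[:,1]<.2)];print("bar",len(q),cv2.minAreaRect((q[:,:2]*1000).astype(np.float32)))
q=P[(P[:,2]>.03)&(P[:,2]<.04)&(P[:,0]>.55)&(P[:,0]<.63)&(P[:,1]>-.09)&(P[:,1]<.13)];print("divtops",len(q),q[:,:2].min(0),q[:,:2].max(0))
E
```

```text
plate px ((32.790000915527344, 114.02999114990234), (34.78965759277344, 18.52619743347168), 81.8698959350586) 566.5
plate px ((27.326587677001953, 75.37283325195312), (37.78620910644531, 19.69140625), 81.25383758544922) 647.0
plate px ((21.016216278076172, 33.602699279785156), (40.4982795715332, 20.119173049926758), 81.02737426757812) 724.5
stud [166.9643  84.4107] 56 [ 0.6589 -0.0251  0.053 ] [ 0.657  -0.025   0.0568]
stud [168.9286  97.9643] 56 [ 0.6566 -0.0104  0.053 ] [ 0.6539 -0.0105  0.0587]
stud [171.0189 111.3585] 53 [0.6542 0.0045 0.053 ] [0.6525 0.0043 0.0565]
stud [196.3333 118.7826] 69 [0.6242 0.009  0.053 ] [0.6307 0.0101 0.0368]
stud [175.3137 140.2157] 51 [0.649  0.0378 0.053 ] [0.647  0.0372 0.0574]
stud [180.25  173.375] 48 [0.6427 0.0782 0.053 ] [0.6405 0.0769 0.058 ]
stud [182. 185.] 45 [0.6404 0.0929 0.053 ] [0.6385 0.0916 0.0574]
bottle [371.4967  28.9139] [363  13  23  24 151] cap: 4 [ 0.4389 -0.1251  0.0542] [ 0.4372 -0.1285] [ 0.4395 -0.1208] [ 0.4393 -0.1226  0.062 ]
bottle [334.7886 106.4065] [328  95  20  20 123] cap: 7 [ 0.4657 -0.0364  0.0544] [ 0.4628 -0.0391] [ 0.4675 -0.0263] [ 0.4656 -0.0336  0.062 ]
bottle [343.2138 164.9172] [336 158  19  20 145] cap: 4 [0.4459 0.0476 0.0535] [0.4444 0.0429] [0.4463 0.0515] [0.4462 0.0459 0.062 ]
block 3739 ((647.356689453125, 36.63268280029297), (34.562049865722656, 155.85629272460938), 8.940438270568848) 0.05281045717418881
bar 969 ((582.7216796875, 121.24557495117188), (48.996158599853516, 138.641357421875), 44.46296691894531)
divtops 1094 [ 0.5557 -0.0462] [0.63   0.1297]
```

```bash
python3 - <<'E'
from wm import *
d=load("wrist");f=d["frame"];D=load("side")
sp=[(254.97,190.6),(275.97,204.5),(283.07,230.6)]
for (x0,y0,x1,y1),s in zip([(330,150,362,184),(322,88,356,122),(356,8,392,48)],sp):
    g=f[y0:y1,x0:x1].astype(int);hsv=cv2.cvtColor(f,cv2.COLOR_BGR2HSV)[y0:y1,x0:x1]
    cap=((g.max(2)<75)&(g[...,2]-g[...,0]<22)).astype(np.uint8)
    body=((g[...,2]-g[...,0]>22)&(hsv[...,1]>90)).astype(np.uint8)
    both=cv2.morphologyEx(cap|body,cv2.MORPH_OPEN,np.ones((3,3)))
    k,l,st,ce=cv2.connectedComponentsWithStats(cap);i=1+np.argmax(st[1:,4])
    by,bx=np.where(body)
    u,v=ce[i][0]+x0,ce[i][1]+y0
    (cu,cv_),rad=cv2.minEnclosingCircle(np.c_[bx,by].astype(np.float32))
    print("cap px",u,v,st[i],"z.0545:",plane(d,u,v,.056),"tri side",tri(ray(d,u,v),ray(D,*s)),"body circ",cu+x0,cv_+y0,rad,plane(d,cu+x0,cv_+y0,.035))
E
python3 - <<'E'
import cv2
f=cv2.imread("pics/w0.png")[0:190,320:400]
cv2.imwrite("pics/w1.png",cv2.resize(f,None,fx=3,fy=3,interpolation=cv2.INTER_CUBIC))
E
```

```text
cap px 346.04672897196264 170.74766355140187 [ 11  15  11  12 107] z.0545: [0.4377 0.0462 0.056 ] tri side (array([0.4375, 0.0472, 0.0483]), np.float64(0.0010880163270056958)) body circ 345.38805961608887 168.07462692260742 9.83338451385498 [0.4372 0.0463 0.035 ]Traceback (most recent call last):
  File "<stdin>", line 9, in <module>
    return _wrapfunc(a, 'argmax', axis=axis, out=out, **kwds)
    return bound(*args, **kwds)
ValueError: attempt to get argmax of an empty sequence
```

View pics/w1.png

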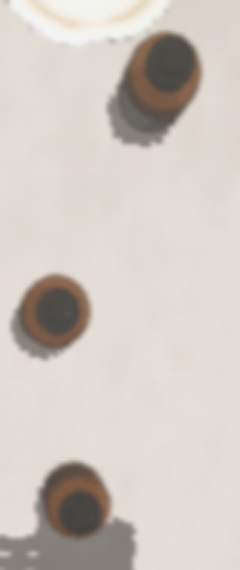

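The crop shows cap tops at full-image pixels A (346.5,170.7), B (339.3,104), C (377.2,20.5).

Run:
```python
from wm import *
d=load("wrist");D=load("side");S=load("scene")
O=np.array([.6010,.0293]);a=np.radians(8.9);X=np.array([np.cos(a),np.sin(a)]);Y=np.array([-X[1],X[0]])
for n,p,s in zip("ABC",[(346.5,170.7),(339.3,104),(377.2,20.5)],[(254.97,190.6),(275.97,204.5),(283.07,230.6)]):
    P=plane(d,*p,.062)
    print(n,P,"tri",tri(ray(d,*p),ray(D,*s)),"rack",(P[:2]-O)@X,(P[:2]-O)@Y)
pin=tri(ray(S,208,285.2),ray(D,231.8,162.5));print("pin",pin)
H=O-.008*X+.092*Y;v=pin[0][:2]-H;print("hinge",H,"len",np.linalg.norm(v),"q",np.degrees(np.arctan2(-v@X,-v@Y)))
t=np.array([.4626,.0566])-O;print("tcp rack",t@X,t@Y)
# petri/timer nearest
P=np.array([dep(d,u,v) for v in range(0,60) for u in range(200,430)]);q=P[(P[:,2]>.006)&(P[:,2]<.06)&(P[:,0]<.6)&(P[:,1]<-.06)];print(q.min(0),q.max(0))
H_,W_=d["depth"].shape
P=np.array([dep(d,u,v) for v in range(0,232) for u in range(0,170)]);q=P[(P[:,2]>.07)];print("tall behind",q.min(0),q.max(0))
```

```text
A [0.4377 0.045  0.062 ] tri (array([0.4372, 0.0469, 0.0487]), np.float64(0.001511472705515916)) rack -0.15885473511758083 0.040784087809664464
B [ 0.458  -0.0305  0.062 ] tri (array([ 0.4583, -0.0314,  0.0488]), np.float64(0.0017699289601942985)) rack -0.15055153296870613 -0.03699305733793012
C [ 0.4303 -0.1207  0.062 ] tri (array([ 0.4296, -0.1245,  0.0498]), np.float64(0.0015131634154599719)) rack -0.19182957972029166 -0.12182979832384176
pin (array([0.439 , 0.2067, 0.0406]), np.float64(9.286407003096399e-06))
hinge [0.5789 0.119 ] len 0.16517169967426137 q 131.00654937551153
tcp rack -0.13251005187650794 0.0483832217993507
[ 0.4162 -0.1372  0.0067] [ 0.4453 -0.1088  0.06  ]
tall behind [ 0.4729 -0.0336  0.07  ] [0.8016 0.1657 0.433 ]
```

```bash
python3 -m pendant '[[[0.86,0.18,1,0,0,-0.28,1],[0.86,0.18,1,0,0,0,1],[0.86,0.18,1,0,0,0,1],[0.86,0.18,1,0,0,0,1],[0.86,0.18,1,0,0,0,1],[0,0,1,0,0,0,1],[0,0,1,0,0,0,1],[0,0,1,0,0,0,1]]]' 5
cat > st.py <<'E'
from plant import r
import numpy as np
s=r.get_state();a=np.radians(8.9);X=np.array([np.cos(a),np.sin(a)]);Y=np.array([-X[1],X[0]])
t=s["tcp_pos"][:2]-[.6010,.0293];print("rack mm",(1000*np.array([t@X,t@Y,s["tcp_pos"][2]])).round(1),"yaw",s["eef_rot"].round(2),"w",round(s["gripper_width"]*1000,1),"F",s["contact_force"].round(1),"g",s["gripper_force"],"t",s["time_s"])
E
python3 st.py
python3 - <<'E'
from wm import *
d=load("wrist");O=np.array([.6010,.0293]);a=np.radians(8.9);X=np.array([np.cos(a),np.sin(a)]);Y=np.array([-X[1],X[0]])
P=np.array([dep(d,u,v) for v in range(0,232) for u in range(0,200) if d["depth"][v,u]>0]);r=np.c_[(P[:,:2]-O)@X,(P[:,:2]-O)@Y,P[:,2]]
for lo in range(60,160,10):
    q=r[(r[:,0]>lo/1000)&(r[:,0]<(lo+10)/1000)&(abs(r[:,1])<.1)];print(lo,len(q),q[:,2].max() if len(q) else "")
E
```

```text
time_s: 4.15
tcp_pos: [0.4576, -0.0306, 0.1357]
eef_rot: [180.0, 0.0, -81.1]
contact_force: [-0.4, 0.1, -0.3]
gripper_width: 0.0877
gripper_force: 0.0
rack mm [-151.   -36.9  135.7] yaw [179.99   0.   -81.08] w 87.7 F [-0.4  0.1 -0.3] g 0.0 t 4.15
60 383 0.05337186953132955
70 146 0.07238072711740695
80 636 0.07698491143486508
90 1684 0.11008356789534612
100 2064 0.11022309514910783
110 1730 0.11030105476989144
120 2003 0.11011224162594768
130 2019 0.11078143213783842
140 1396 0.10918770623712049
150 1025 0.07531056483431936
```

```bash
python3 -m pendant '[[[0,0,1,0,0,0,1],[0,0,1,0,0,0,1],[0,0,1,0,0,0,1],[0,0,1,0,0,0,1],[0,0,0.9,0,0,0,1],[0,0,0,0,0,0,-0.1],[0,0,0,0,0,0,-0.4],[0,0,0,0,0,0,-0.4]]]' 5
python3 -m pendant '[[[0,0,0,0,0,0,-0.5],[0,0,0,0,0,0,-0.5],[0,0,0,0,0,0,-0.5],[0,0,0,0,0,0,-0.5],[0,0,0,0,0,0,-0.5],[0,0,0,0,0,0,-0.5],[0,0,0,0,0,0,-0.5],[0,0,0,0,0,0,-0.5]]]'
python3 st.py
```

```text
time_s: 4.95
tcp_pos: [0.4585, -0.0301, 0.0394]
eef_rot: [-179.9, 0.0, -81.0]
contact_force: [-0.1, -0.1, -0.3]
gripper_width: 0.069
gripper_force: 0.0
time_s: 5.75
tcp_pos: [0.4579, -0.0303, 0.0386]
eef_rot: [-180.0, -0.0, -81.1]
contact_force: [-0.8, -0.2, 2.5]
gripper_width: 0.0285
gripper_force: 5.0
rack mm [-150.6  -36.7   38.6] yaw [-180.     -0.    -81.05] w 28.5 F [-0.8 -0.2  2.5] g 4.992070411099121 t 5.75
```

```bash
python3 -m pendant '[[[-0.12,-0.4,0,0,0,0,-0.5],[-0.25,-0.8,0,0,0,0,-0.5],[-0.28,-0.9,0,0,0,0,-0.5],[-0.28,-0.9,0,0,0,0,-0.5],[-0.28,-0.9,0,0,0,0,-0.5],[-0.28,-0.9,0,0,0,0,-0.5],[-0.23,-0.75,0,0,0,0,-0.5],[-0.12,-0.4,0,0,0,0,-0.5]]]'
python3 st.py
python3 - <<'E'
from plant import vision
import cv2,numpy as np
a=vision.capture("scene");b=vision.capture("side");np.savez("/tmp/scene.npz",**a);np.savez("/tmp/side.npz",**b)
A=cv2.resize(a["frame"][140:310,180:390],None,fx=2.6,fy=3.2)[:540,:400];B=cv2.resize(b["frame"][120:270,230:380],(400,540))
cv2.imwrite("pics/p1.png",np.hstack([cv2.resize(a["frame"][150:290,190:330],(400,540)),B]))
E
```

```text
time_s: 6.55
tcp_pos: [0.5708, 0.0251, 0.0384]
eef_rot: [180.0, -0.0, -81.0]
contact_force: [-2.7, -1.3, 5.6]
gripper_width: 0.0282
gripper_force: 5.0
rack mm [-30.5   0.5  38.4] yaw [ 1.7998e+02 -2.0000e-02 -8.1030e+01] w 28.2 F [-2.7 -1.3  5.6] g 5.00067941053203 t 6.55
```

View pics/p1.png

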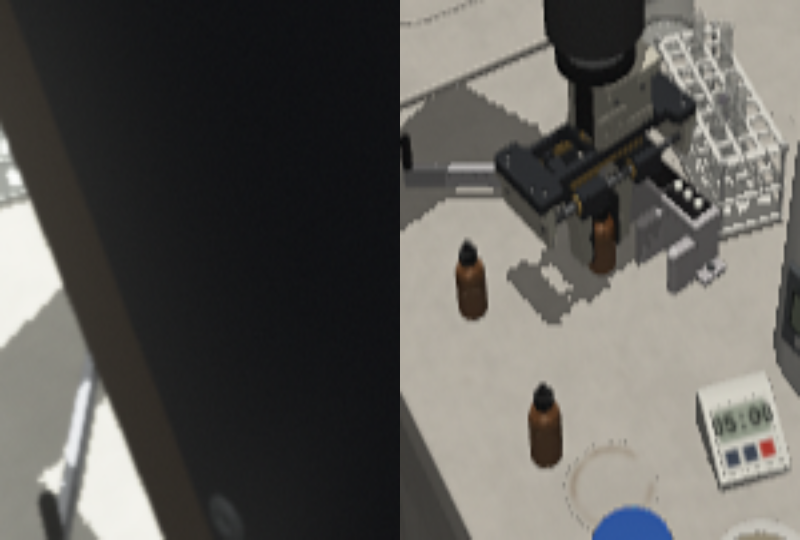

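Side view: the bottle stands upright in the grip at (603,240), in front of the middle pocket, with the other two bottles untouched.

```bash
cat > bs.py <<'E'
from wm import *
O=np.array([.6010,.0293]);a=np.radians(8.9);X=np.array([np.cos(a),np.sin(a)]);Y=np.array([-X[1],X[0]])
d=load("side");f=d["frame"].astype(int)
m=((f[...,2]-f[...,0]>18)&(f[...,2]<150)&(f[...,2]>1.5*f[...,0])).astype(np.uint8)
for ce,s,l in blobs(m,225,130,360,262,25,600):
    u=s[0]+s[2]/2;bot=s[1]+s[3]
    P=plane(d,u,bot-3,0.0);print("px",ce,s,"base approx rack",1000*((P[:2]-O)@X),1000*((P[:2]-O)@Y))
E
python3 bs.py
```

```text
px [301.0833 167.8333] [294 163  17  10  36] base approx rack 31.26433967831766 84.92367919280315
px [306.0991 188.3063] [301 179  10  17 111] base approx rack -27.655365286291605 -4.532494459210023
px [256.1489 200.0567] [251 192  11  17 141] base approx rack -161.83264788964044 38.48839520051719
px [284.023  240.4425] [278 232  12  18 174] base approx rack -195.80440044472078 -129.3015513175862
```

```bash
python3 -m pendant '[[[-0.1,0,0,0,0,0,-0.5],[0,0,0,0,0,0,0.2],[0,0,0,0,0,0,0.2],[0,0,0,0,0,0,0.2],[0,0,0,0,0,0,0.2],[0,0,-0.8,0,0,0,0.2],[0,0,-1,0,0,0,0.2],[0,0,-1,0,0,0,0.2]]]'
python3 st.py
python3 -m pendant '[[[0,0,-0.8,0,0,0,0.5],[0,0.7,0,0,0,0,1],[0,1,0,0,0,0,1],[0,1,0,0,0,0,1],[0,1,0,0,0,0,1],[0,0.9,0.6,0,0,0,1],[0,0,1,0,0,0,1],[0,0,1,0,0,0,1]]]'
python3 st.py
python3 - <<'E'
from plant import vision
import numpy as np
np.savez("/tmp/side.npz",**vision.capture("side"))
E
python3 bs.py
```

```text
time_s: 7.45
tcp_pos: [0.569, 0.0264, 0.095]
eef_rot: [180.0, -0.0, -81.1]
contact_force: [0.0, 0.3, 0.4]
gripper_width: 0.0525
gripper_force: 0.0
rack mm [-32.    2.1  95. ] yaw [ 1.7995e+02 -1.0000e-02 -8.1050e+01] w 52.5 F [0.  0.3 0.4] g 0.0 t 7.45
time_s: 8.25
tcp_pos: [0.4783, 0.0123, 0.0587]
eef_rot: [-179.9, 0.0, -81.0]
contact_force: [0.1, 0.3, 0.4]
gripper_width: 0.0873
gripper_force: 0.0
rack mm [-123.8    2.2   58.7] yaw [-1.7989e+02  3.0000e-02 -8.1040e+01] w 87.3 F [0.1 0.3 0.4] g 0.0 t 8.25
px [266.7742 177.    ] [258 170  23  13  31] base approx rack -70.00863228662902 108.66438780106732
px [304.073  187.8686] [299 180  11  16 137] base approx rack -30.783084210390616 -1.8571413906160055
px [253.7714 203.8286] [251 197   8  12  35] base approx rack -164.87307921649833 41.083071149121615
px [284.023  240.4425] [278 232  12  18 174] base approx rack -195.80440044472078 -129.3015513175862
```

```bash
python3 -m pendant '[[[0.05,0,1,0,0,0,1],[0,-0.4,0,0,0,0,1],[0,-0.4,0,0,0,0,1],[0,-0.4,0,0,0,0,1],[0,-0.4,0,0,0,0,1],[0,-0.4,0,0,0,0,1],[0,-0.4,0,0,0,0,1],[0,-0.3,0,0,0,0,1]]]'
python3 st.py
python3 -m pendant '[[[0,-0.1,0,0,0,0,1],[0,0,0,0,0,0,1],[0,0,0,0,0,0,1],[0,0,0,0,0,0,1],[0,0,0,0,0,0,1],[0,0,0,0,0,0,1],[0,0,0,0,0,0,1],[0,0,0,0,0,0,1]]]'
python3 st.py;  python3 - <<'E'
from plant import vision
import numpy as np
np.savez("/tmp/side.npz",**vision.capture("side"))
E
python3 bs.py
```

```text
time_s: 9.1
tcp_pos: [0.5329, 0.0198, 0.0387]
eef_rot: [-180.0, 0.0, -81.1]
contact_force: [-0.3, -0.1, 0.4]
gripper_width: 0.0874
gripper_force: 0.3
rack mm [-68.8   1.2  38.7] yaw [-179.98    0.    -81.05] w 87.4 F [-0.3 -0.1  0.4] g 0.28388236358296126 t 9.1
time_s: 9.9
tcp_pos: [0.534, 0.02, 0.0386]
eef_rot: [-180.0, 0.0, -81.1]
contact_force: [1.7, 0.4, 0.5]
gripper_width: 0.0873
gripper_force: 0.0
rack mm [-67.7   1.2  38.6] yaw [-180.      0.    -81.05] w 87.3 F [1.7 0.4 0.5] g 0.006216631630593383 t 9.9
px [315.6447 181.8421] [311 174   9  16  76] base approx rack 9.03968957117607 -1.1794699764415175
px [256.3356 200.1301] [251 192  12  17 146] base approx rack -160.81928403304423 37.623599866161655
px [283.9651 240.4767] [278 232  12  18 172] base approx rack -195.80440044472078 -129.3015513175862
```

```bash
python3 -m pendant '[[[0,-0.05,0,0,0,0,1],[0,-0.05,0,0,0,0,1],[0,-0.05,0,0,0,0,1],[0,0,0,0,0,0,1],[0,0,0,0,0,0,1],[0,0,0,0,0,0,1],[0,0,0,0,0,0,1],[0,0,0,0,0,0,1]]]'
python3 st.py
```

```text
time_s: 10.75
tcp_pos: [0.5369, 0.0204, 0.0386]
eef_rot: [-180.0, -0.0, -81.0]
contact_force: [0.0, -0.5, 0.2]
gripper_width: 0.0876
gripper_force: 0.1
rack mm [-64.7   1.2  38.6] yaw [-180.     -0.    -81.05] w 87.6 F [ 0.  -0.5  0.2] g 0.05329336676368257 t 10.75
```

```bash
python3 -m pendant '[[[0,-0.05,0,0,0,0,1],[0,-0.05,0,0,0,0,1],[0,-0.05,0,0,0,0,1],[0,0,0,0,0,0,1],[0,0,0,0,0,0,1],[0,0,0,0,0,0,1],[0,0,0,0,0,0,1],[0,0,0,0,0,0,1]]]'
python3 st.py
python3 - <<'E'
from plant import vision
import numpy as np
np.savez("/tmp/side.npz",**vision.capture("side"))
E
python3 bs.py
```

```text
time_s: 11.55
tcp_pos: [0.5399, 0.0209, 0.0386]
eef_rot: [-180.0, 0.0, -81.1]
contact_force: [-0.8, -0.4, 0.7]
gripper_width: 0.0877
gripper_force: 0.0
rack mm [-61.7   1.2  38.6] yaw [-180.      0.    -81.05] w 87.7 F [-0.8 -0.4  0.7] g 0.010590282054181444 t 11.55
px [316.8475 180.7119] [312 173   9  16  59] base approx rack 14.032635324345891 0.4498593977364938
px [256.2966 200.0966] [251 192  12  17 145] base approx rack -160.81928403304423 37.623599866161655
px [284.023  240.4425] [278 232  12  18 174] base approx rack -195.80440044472078 -129.3015513175862
```

```bash
python3 -m pendant '[[[0,-0.05,0,0,0,0,1],[0,-0.05,0,0,0,0,1],[0,0,0,0,0,0,1],[0,0,0,0,0,0,1],[0,0,0,0,0,0,1],[0,0,0,0,0,0,1],[0,0,0,0,0,0,1],[0,0,0,0,0,0,1]]]'
python3 st.py
```

```text
time_s: 12.4
tcp_pos: [0.5419, 0.0212, 0.0386]
eef_rot: [-180.0, -0.0, -81.0]
contact_force: [0.1, -0.3, -0.5]
gripper_width: 0.0875
gripper_force: 0.0
rack mm [-59.6   1.2  38.6] yaw [-180.     -0.    -81.05] w 87.5 F [ 0.1 -0.3 -0.5] g 0.030730276976100868 t 12.4
```

```bash
python3 -m pendant '[[[0,-0.05,0,0,0,0,1],[0,-0.05,0,0,0,0,1],[0,-0.03,0,0,0,0,1],[0,0,0,0,0,0,1],[0,0,0,0,0,0,1],[0,0,0,0,0,0,1],[0,0,0,0,0,0,1],[0,0,0,0,0,0,1]]]'
python3 st.py
python3 - <<'E'
from plant import vision
import numpy as np,cv2
d=vision.capture("side");np.savez("/tmp/side.npz",**d);cv2.imwrite("pics/p2.png",cv2.resize(d["frame"][130:230,270:380],None,fx=6,fy=6,interpolation=cv2.INTER_CUBIC))
E
python3 bs.py
```

```text
time_s: 13.2
tcp_pos: [0.5433, 0.0213, 0.0385]
eef_rot: [179.9, -0.0, -81.1]
contact_force: [-5.0, -0.1, 3.5]
gripper_width: 0.0876
gripper_force: 2.7
rack mm [-58.2   1.   38.5] yaw [ 1.7989e+02 -1.0000e-02 -8.1070e+01] w 87.6 F [-5.  -0.1  3.5] g 2.7455442041355127 t 13.2
px [291.4483 172.2759] [282 167  21  12  29] base approx rack -8.702548665590365 80.91761402745502
px [317.9388 179.7143] [314 173   8  16  49] base approx rack 17.214899589509532 -2.2757328214262764
px [256.2569 200.0694] [251 192  12  17 144] base approx rack -160.81928403304423 37.623599866161655
px [284.023  240.4425] [278 232  12  18 174] base approx rack -195.80440044472078 -129.3015513175862
```

View pics/p2.png

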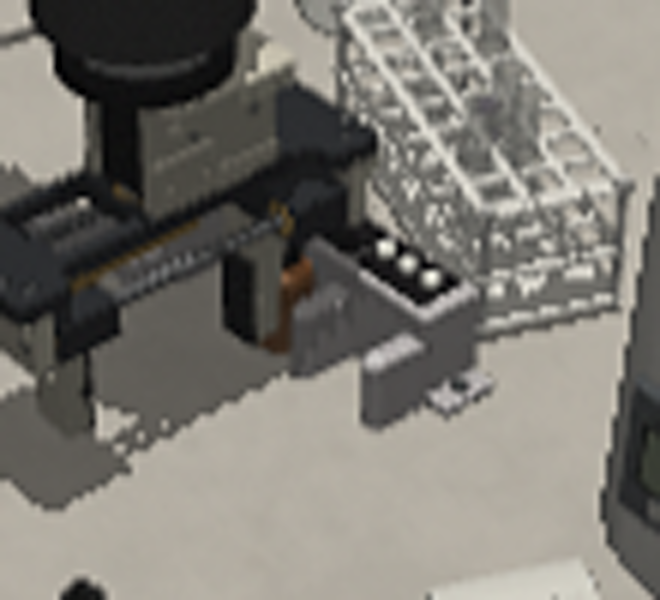

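Side view: the bottle (285,300) sits in the middle pocket with the finger against it, and the force rose at contact, so it is home. Next is bottle A.

```bash
python3 -m pendant '[[[0,0.5,0,0,0,0,1],[0,0.5,-1,0,0,0,1],[0,0.5,-1,0,0,0,1],[-0.4,0.7,-1,0,0,0,1],[-0.4,0.7,-0.1,0,0,0,1],[-0.4,0.7,0,0,0,0,1],[-0.4,0.7,0,0,0,0,1],[-0.4,0.75,0,0,0,0,1]]]'
python3 st.py
python3 -m pendant '[[[0,0,0.8,0,0,0,1],[0,0,1,0,0,0,1],[0,0,1,0,0,0,1],[0,0,0.3,0,0,0,0.4],[0,0,0,0,0,0,0],[0,0,0,0,0,0,-0.5],[0,0,0,0,0,0,-0.5],[0,0,0,0,0,0,-0.5]]]'
python3 -m pendant '[[[0,0,0,0,0,0,-0.5],[0,0,0,0,0,0,-0.5],[0,0,0,0,0,0,-0.5],[0,0,0,0,0,0,-0.5],[0,0,0,0,0,0,-0.5],[0,0,0,0,0,0,-0.5],[0,0,0,0,0,0,-0.5],[0,0,0,0,0,0,-0.5]]]'
python3 st.py
python3 - <<'E'
from plant import vision
import numpy as np,cv2
d=vision.capture("side");np.savez("/tmp/side.npz",**d)
E
python3 bs.py
```

```text
time_s: 14.05
tcp_pos: [0.4373, 0.0456, 0.1002]
eef_rot: [-180.0, 0.0, -81.1]
contact_force: [0.3, 0.3, -0.8]
gripper_width: 0.0878
gripper_force: 0.0
rack mm [-159.2   41.4  100.2] yaw [-1.7998e+02  2.0000e-02 -8.1060e+01] w 87.8 F [ 0.3  0.3 -0.8] g 0.0 t 14.05
time_s: 14.85
tcp_pos: [0.4389, 0.0457, 0.0393]
eef_rot: [-179.9, 0.0, -81.1]
contact_force: [0.5, 0.6, 0.5]
gripper_width: 0.0532
gripper_force: 0.0
time_s: 15.65
tcp_pos: [0.4385, 0.0454, 0.0386]
eef_rot: [-180.0, -0.0, -81.1]
contact_force: [-1.4, 0.2, 3.4]
gripper_width: 0.0283
gripper_force: 5.0
rack mm [-158.1   41.1   38.6] yaw [-180.     -0.    -81.05] w 28.3 F [-1.4  0.2  3.4] g 5.0080351531505585 t 15.65
px [254.3148 178.3333] [242 170  29  16  54] base approx rack -106.03697171036387 121.26714974527657
px [315.8812 179.5149] [312 173  10  16 101] base approx rack 15.093452424755077 -0.45872474044537603
px [257.9573 200.0256] [253 191  10  17 117] base approx rack -156.5000349455204 39.27682864006991
px [284.023  240.4425] [278 232  12  18 174] base approx rack -195.80440044472078 -129.3015513175862
```

```bash
python3 -m pendant '[[[-0.05,-0.4,0,0,0,0,-0.5],[-0.05,-0.85,0,0,0,0,-0.5],[-0.05,-0.95,0,0,0,0,-0.5],[-0.05,-1,0,0,0,0,-0.5],[-0.05,-1,0,0,0,0,-0.5],[-0.05,-0.95,0,0,0,0,-0.5],[-0.05,-0.8,0,0,0,0,-0.5],[-0.05,-0.4,0,0,0,0,-0.5]]]'
python3 st.py
python3 - <<'E'
from plant import vision
import numpy as np,cv2
d=vision.capture("side");np.savez("/tmp/side.npz",**d)
E
python3 bs.py
```

```text
time_s: 16.5
tcp_pos: [0.5631, 0.0728, 0.0383]
eef_rot: [179.9, -0.0, -81.1]
contact_force: [-5.1, -0.8, 7.5]
gripper_width: 0.0286
gripper_force: 5.1
rack mm [-30.7  48.8  38.3] yaw [ 1.799e+02 -4.000e-02 -8.106e+01] w 28.6 F [-5.1 -0.8  7.5] g 5.063815058965702 t 16.5
px [294.5437 179.6019] [289 171  10  17 103] base approx rack -31.0051779057865 44.9706437770417
px [315.92 179.46] [312 173  10  16 100] base approx rack 15.093452424755077 -0.45872474044537603
px [283.9651 240.4767] [278 232  12  18 172] base approx rack -195.80440044472078 -129.3015513175862
```

```bash
python3 -m pendant '[[[-0.08,0,0,0,0,0,-0.5],[0,0,0,0,0,0,0.2],[0,0,0,0,0,0,0.2],[0,0,0,0,0,0,0.2],[0,0,0,0,0,0,0.2],[0,0,-0.8,0,0,0,0.2],[0,0,-1,0,0,0,0.2],[0,0,-1,0,0,0,0.2]]]'
python3 -m pendant '[[[0,0,-0.8,0,0,0,0.5],[0,0.7,0,0,0,0,1],[0,1,0,0,0,0,1],[0,1,0,0,0,0,1],[0,1,0,0,0,0,1],[0,0.9,0.6,0,0,0,1],[0,0,1,0,0,0,1],[0,0,1,0,0,0,1]]]'
python3 -m pendant '[[[0.05,0,1,0,0,0,1],[0,-0.4,0,0,0,0,1],[0,-0.4,0,0,0,0,1],[0,-0.4,0,0,0,0,1],[0,-0.4,0,0,0,0,1],[0,-0.4,0,0,0,0,1],[0,-0.4,0,0,0,0,1],[0,-0.3,0,0,0,0,1]]]'
python3 st.py
python3 -m pendant '[[[0,-0.1,0,0,0,0,1],[0,-0.1,0,0,0,0,1],[0,-0.1,0,0,0,0,1],[0,-0.1,0,0,0,0,1],[0,-0.05,0,0,0,0,1],[0,0,0,0,0,0,1],[0,0,0,0,0,0,1],[0,0,0,0,0,0,1]]]'
python3 st.py
python3 - <<'E'
from plant import vision
import numpy as np,cv2
d=vision.capture("side");np.savez("/tmp/side.npz",**d)
E
python3 bs.py
```

```text
time_s: 17.35
tcp_pos: [0.5621, 0.0746, 0.095]
eef_rot: [180.0, -0.0, -81.0]
contact_force: [0.2, 0.9, 0.1]
gripper_width: 0.0527
gripper_force: 0.0
time_s: 18.15
tcp_pos: [0.4714, 0.0605, 0.0588]
eef_rot: [-179.9, 0.0, -81.0]
contact_force: [-0.0, 0.0, -0.2]
gripper_width: 0.0875
gripper_force: 0.0
time_s: 18.95
tcp_pos: [0.5259, 0.0679, 0.0388]
eef_rot: [-180.0, 0.0, -81.1]
contact_force: [0.2, -1.2, 0.6]
gripper_width: 0.0871
gripper_force: 0.4
rack mm [-68.2  49.8  38.8] yaw [-1.7997e+02  1.0000e-02 -8.1060e+01] w 87.1 F [ 0.2 -1.2  0.6] g 0.3999305284014554 t 18.95
time_s: 19.75
tcp_pos: [0.5339, 0.0692, 0.0386]
eef_rot: [-180.0, 0.0, -81.0]
contact_force: [0.4, -0.7, 0.9]
gripper_width: 0.0873
gripper_force: 0.1
rack mm [-60.1  49.8  38.6] yaw [-180.      0.    -81.05] w 87.3 F [ 0.4 -0.7  0.9] g 0.05984509626671297 t 19.75
px [277.4074 164.7037] [269 159  21  11  27] base approx rack -11.034031211026077 140.9637978222285
px [306.1786 172.5   ] [302 166   9  15  56] base approx rack 15.93744285895285 47.29656001365552
px [315.8812 179.4554] [312 173  10  16 101] base approx rack 15.093452424755077 -0.45872474044537603
px [284.023  240.4425] [278 232  12  18 174] base approx rack -195.80440044472078 -129.3015513175862
```

```bash
python3 -m pendant '[[[0,-0.05,0,0,0,0,1],[0,-0.05,0,0,0,0,1],[0,-0.02,0,0,0,0,1],[0,0,0,0,0,0,1],[0,0,0,0,0,0,1],[0,0,0,0,0,0,1],[0,0,0,0,0,0,1],[0,0,0,0,0,0,1]]]'
python3 st.py
```

```text
time_s: 20.6
tcp_pos: [0.5358, 0.0693, 0.0385]
eef_rot: [179.9, -0.0, -81.1]
contact_force: [-5.2, -0.3, 2.9]
gripper_width: 0.0879
gripper_force: 2.7
rack mm [-58.2  49.6  38.5] yaw [ 1.7995e+02 -1.0000e-02 -8.1060e+01] w 87.9 F [-5.2 -0.3  2.9] g 2.6694284167882643 t 20.6
```

```bash
python3 -m pendant '[[[0,0.5,0,0,0,0,1],[0,0.5,-1,0,0,0,1],[0,0.5,-1,0,0,0,1],[1,0.7,-1,0,0,0,1],[1,0.7,-0.3,0,0,0,1],[1,0.7,0,0,0,0,1],[1,0.7,0,0,0,0,1],[1,0.7,0,0,0,0,1]]]'
python3 st.py
python3 - <<'E'
from plant import r, vision
from wm import *
from scipy.spatial.transform import Rotation as R
s=r.get_state();d=vision.capture("wrist")
T=np.eye(4);T[:3,:3]=R.from_euler("xyz",s["eef_rot"],degrees=True).as_matrix();T[:3,3]=s["tcp_pos"]
d["extrinsics"]=np.linalg.inv(T@d["hand_eye"]);np.savez("/tmp/wrist.npz",**d);cv2.imwrite("pics/w2.png",d["frame"])
O=np.array([.6010,.0293]);a=np.radians(8.9);X=np.array([np.cos(a),np.sin(a)]);Y=np.array([-X[1],X[0]])
c=proj(d,np.array([.4299,-.1225,.062]));print("expected px",c)
x0,y0,x1,y1=[int(v) for v in (c[0]-70,max(0,c[1]-70),c[0]+70,c[1]+70)]
f=d["frame"].astype(int);m=((f.max(2)<70)&(f[...,2]-f[...,0]<22)).astype(np.uint8);n=((f[...,2]-f[...,0]>22)&(f[...,2]<150)).astype(np.uint8)
for nm,mm in (("cap",m),("amber",n)):
  for ce,st,l in blobs(mm,x0,y0,x1,y1,60,9000):
    P=plane(d,*ce,.062);print(nm,ce,st,"rack",1000*((P[:2]-O)@X),1000*((P[:2]-O)@Y))
E
```

```text
time_s: 21.4
tcp_pos: [0.4529, -0.0454, 0.1049]
eef_rot: [-179.9, 0.0, -81.0]
contact_force: [0.2, 0.0, -0.2]
gripper_width: 0.0876
gripper_force: 0.0
rack mm [-157.8  -50.9  104.9] yaw [-1.7987e+02  1.0000e-02 -8.1030e+01] w 87.6 F [ 0.2  0.  -0.2] g 0.0 t 21.4
expected px (np.float64(387.2366669917044), np.float64(117.233547692563))
cap [383.6189 115.8029] [370 102  28  28 614] rack -190.44701144545093 -124.27528378608584
amber [376.5036 112.8544] [358  92  44  45 838] rack -186.371256163319 -125.86469446268417
```

View pics/w2.png

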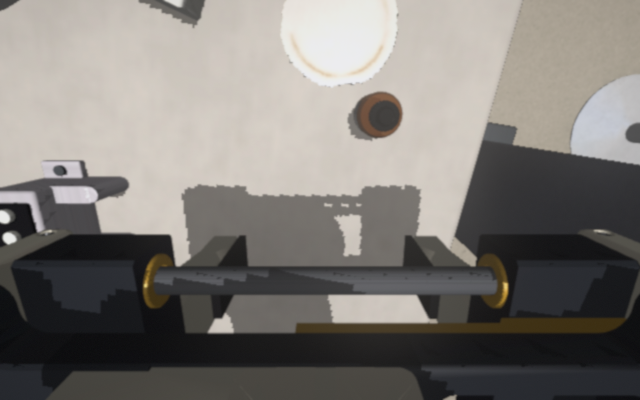

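Wrist view: cap C at (384,116). The petri dish is close by, its disc centred near (340,28) with its lower edge near (340,86), so I check finger clearance.

Run:
```python
from wm import *
d=load("wrist");O=np.array([.6010,.0293]);a=np.radians(8.9);X=np.array([np.cos(a),np.sin(a)]);Y=np.array([-X[1],X[0]])
for u,v in [(282,28),(398,28),(340,86),(340,80),(310,75),(370,75)]:
    for z in (0.0,.015):
        P=plane(d,u,v,z);print((u,v),z,(1000*np.array([(P[:2]-O)@X,(P[:2]-O)@Y])).round(1),dep(d,u,v)[2].round(3))
```

```text
(282, 28) 0.0 [-127.  -183.5] 0.001
(282, 28) 0.015 [-128.9 -179.9] 0.001
(398, 28) 0.0 [-208.7 -183.6] 0.002
(398, 28) 0.015 [-205.5 -179.9] 0.002
(340, 86) 0.0 [-168.4 -145.2] -0.001
(340, 86) 0.015 [-167.7 -143.9] -0.001
(340, 80) 0.0 [-168.3 -149.3] 0.001
(340, 80) 0.015 [-167.7 -147.8] 0.001
(310, 75) 0.0 [-146.3 -152.7] 0.002
(310, 75) 0.015 [-147. -151.] 0.002
(370, 75) 0.0 [-190.2 -152.8] 0.002
(370, 75) 0.015 [-188.2 -151. ] 0.002
```

```bash
python3 -m pendant '[[[0.9,0.4,0,0,0,0,1],[0.9,0.4,0,0,0,0,1],[0.9,0.4,0,0,0,0,1],[0.95,0.45,0.3,0,0,0,1],[0,0,1,0,0,0,1],[0,0,1,0,0,0,1],[0,0,1,0,0,0,1],[0,0,0,0,0,0,0.3]]]'
python3 -m pendant '[[[0,0,0,0,0,0,-0.5],[0,0,0,0,0,0,-0.5],[0,0,0,0,0,0,-0.5],[0,0,0,0,0,0,-0.5],[0,0,0,0,0,0,-0.5],[0,0,0,0,0,0,-0.5],[0,0,0,0,0,0,-0.5],[0,0,0,0,0,0,-0.5]]]'
python3 -m pendant '[[[0,0,0,0,0,0,-0.5],[0,0,0,0,0,0,-0.5],[0,0,0,0,0,0,-0.5],[0,0,0,0,0,0,-0.5],[0,0,0,0,0,0,-0.5],[-0.1,-0.1,0,0,0,0,-0.5],[-0.25,-0.3,0,0,0,0,-0.5],[-0.35,-0.5,0,0,0,0,-0.5]]]'
python3 st.py
```

```text
time_s: 22.25
tcp_pos: [0.4304, -0.1223, 0.0368]
eef_rot: [179.8, 0.0, -81.1]
contact_force: [-1.1, 0.6, -0.2]
gripper_width: 0.0837
gripper_force: 0.0
time_s: 23.05
tcp_pos: [0.4317, -0.1221, 0.0386]
eef_rot: [180.0, -0.0, -81.1]
contact_force: [-1.9, 0.1, 1.8]
gripper_width: 0.0289
gripper_force: 5.0
time_s: 23.85
tcp_pos: [0.4477, -0.1051, 0.0385]
eef_rot: [-180.0, 0.0, -81.1]
contact_force: [-0.6, 0.1, -0.0]
gripper_width: 0.0285
gripper_force: 5.0
rack mm [-172.2 -109.    38.5] yaw [-179.99    0.    -81.09] w 28.5 F [-0.6  0.1 -0. ] g 4.994677809881978 t 23.85
```

```bash
python3 -m pendant '[[[-0.38,-0.8,0,0,0,0,-0.5],[-0.4,-1,0,0,0,0,-0.5],[-0.4,-1,0,0,0,0,-0.5],[-0.4,-1,0,0,0,0,-0.5],[-0.4,-1,0,0,0,0,-0.5],[-0.4,-1,0,0,0,0,-0.5],[-0.4,-0.8,0,0,0,0,-0.5],[-0.25,-0.45,0,0,0,0,-0.5]]]'
python3 st.py
python3 - <<'E'
from plant import vision
import numpy as np,cv2
d=vision.capture("side");np.savez("/tmp/side.npz",**d)
E
python3 bs.py
```

```text
time_s: 24.65
tcp_pos: [0.5793, -0.0221, 0.0384]
eef_rot: [-180.0, -0.0, -81.0]
contact_force: [-3.6, -3.0, 6.4]
gripper_width: 0.0287
gripper_force: 5.0
rack mm [-29.4 -47.4  38.4] yaw [-1.7998e+02 -2.0000e-02 -8.0980e+01] w 28.7 F [-3.6 -3.   6.4] g 5.034310604856813 t 24.65
px [314.     176.4412] [306 172  16   9  34] base approx rack 32.212741345746736 33.334996127359375
px [317.5478 196.687 ] [312 188  10  17 115] base approx rack -29.146432011189216 -53.288659972951685
```

```bash
python3 -m pendant '[[[-0.08,0.05,0,0,0,0,-0.5],[0,0,0,0,0,0,0.2],[0,0,0,0,0,0,0.2],[0,0,0,0,0,0,0.2],[0,0,0,0,0,0,0.2],[0,0,-0.8,0,0,0,0.2],[0,0,-1,0,0,0,0.2],[0,0,-1,0,0,0,0.2]]]'
python3 -m pendant '[[[0,0,-0.8,0,0,0,0.5],[0,0.7,0,0,0,0,1],[0,1,0,0,0,0,1],[0,1,0,0,0,0,1],[0,1,0,0,0,0,1],[0,0.9,0.6,0,0,0,1],[0,0,1,0,0,0,1],[0,0,1,0,0,0,1]]]'
python3 - <<'E'
from plant import vision
import numpy as np,cv2
d=vision.capture("side");np.savez("/tmp/side.npz",**d)
E
python3 bs.py
python3 -m pendant '[[[0.1,0,1,0,0,0,1],[0,-0.4,0,0,0,0,1],[0,-0.4,0,0,0,0,1],[0,-0.4,0,0,0,0,1],[0,-0.4,0,0,0,0,1],[0,-0.4,0,0,0,0,1],[0,-0.4,0,0,0,0,1],[0,-0.3,0,0,0,0,1]]]'
python3 st.py
```

```text
time_s: 25.5
tcp_pos: [0.5756, -0.0224, 0.095]
eef_rot: [180.0, -0.0, -81.1]
contact_force: [0.7, 0.5, 0.0]
gripper_width: 0.0527
gripper_force: 0.0
time_s: 26.3
tcp_pos: [0.485, -0.0366, 0.0588]
eef_rot: [-179.9, 0.0, -81.1]
contact_force: [0.4, -0.7, -0.2]
gripper_width: 0.0876
gripper_force: 0.0
px [278.7742 186.6774] [270 180  23  13  31] base approx rack -70.99778374586117 49.80287329871971
px [315.5986 196.551 ] [311 188  10  17 147] base approx rack -31.180486486851002 -51.55160913978447
time_s: 27.15
tcp_pos: [0.5394, -0.0299, 0.0387]
eef_rot: [180.0, 0.0, -81.0]
contact_force: [-2.8, 1.7, 1.4]
gripper_width: 0.0875
gripper_force: 1.2
rack mm [-70.  -49.   38.7] yaw [179.99   0.   -81.05] w 87.5 F [-2.8  1.7  1.4] g 1.1806143035937566 t 27.15
```

```bash
python3 - <<'E'
from plant import vision
import numpy as np,cv2
d=vision.capture("side");np.savez("/tmp/side.npz",**d)
cv2.imwrite("pics/p3.png",cv2.resize(d["frame"][140:220,280:370],None,fx=7,fy=7,interpolation=cv2.INTER_CUBIC))
E
python3 bs.py;python3 st.py
```

```text
px [304.7333 181.6444] [291 176  25  14  45] base approx rack -16.37314418487279 20.582328316418675
px [327.093  192.0116] [322 183  10  17  86] base approx rack 4.862986923322116 -54.8702362835497
rack mm [-69.3 -49.   38.6] yaw [-1.7998e+02 -1.0000e-02 -8.1030e+01] w 87.5 F [0.8 0.1 0.5] g 0.26147331138872687 t 27.2
```

View pics/p3.png

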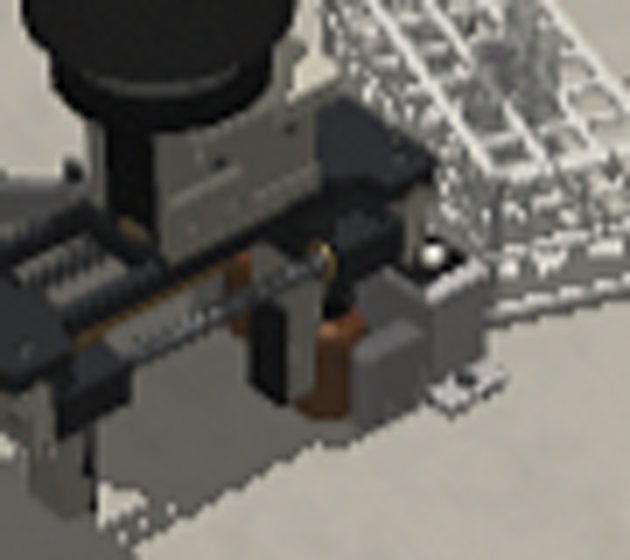

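Side view: bottle C (335,365) stands upright and has entered the right pocket. I keep pushing.

```bash
python3 -m pendant '[[[0,-0.1,0,0,0,0,1],[0,-0.1,0,0,0,0,1],[0,-0.1,0,0,0,0,1],[0,-0.1,0,0,0,0,1],[0,-0.05,0,0,0,0,1],[0,0,0,0,0,0,1],[0,0,0,0,0,0,1],[0,0,0,0,0,0,1]]]'
python3 st.py
python3 -m pendant '[[[0,-0.05,0,0,0,0,1],[0,-0.05,0,0,0,0,1],[0,-0.03,0,0,0,0,1],[0,0,0,0,0,0,1],[0,0,0,0,0,0,1],[0,0,0,0,0,0,1],[0,0,0,0,0,0,1],[0,0,0,0,0,0,1]]]'
python3 st.py
```

```text
time_s: 28.0
tcp_pos: [0.5477, -0.0287, 0.0386]
eef_rot: [-180.0, -0.0, -81.0]
contact_force: [0.4, 1.1, -0.7]
gripper_width: 0.0877
gripper_force: 0.1
rack mm [-61.6 -49.   38.6] yaw [-179.99   -0.    -81.05] w 87.7 F [ 0.4  1.1 -0.7] g 0.07643301524240087 t 28.0
time_s: 28.8
tcp_pos: [0.5503, -0.0283, 0.0386]
eef_rot: [-180.0, -0.0, -81.0]
contact_force: [0.4, -0.5, -0.3]
gripper_width: 0.0879
gripper_force: 0.1
rack mm [-59.  -49.   38.6] yaw [-180.     -0.    -81.05] w 87.9 F [ 0.4 -0.5 -0.3] g 0.08797646769380663 t 28.8
```

```bash
python3 -m pendant '[[[0,-0.04,0,0,0,0,1],[0,-0.03,0,0,0,0,1],[0,0,0,0,0,0,1],[0,0,0,0,0,0,1],[0,0,0,0,0,0,1],[0,0,0,0,0,0,1],[0,0,0,0,0,0,1],[0,0,0,0,0,0,1]]]'
python3 st.py
```

```text
time_s: 29.6
tcp_pos: [0.551, -0.0282, 0.0384]
eef_rot: [179.9, -0.0, -81.1]
contact_force: [-5.7, -0.0, 1.1]
gripper_width: 0.0873
gripper_force: 2.6
rack mm [-58.3 -49.1  38.4] yaw [179.93  -0.   -81.06] w 87.3 F [-5.7 -0.   1.1] g 2.580184627440758 t 29.6
```

```bash
python3 -m pendant '[[[0,0.5,0,0,0,0,1],[0,0.5,-1,0,0,0,1],[0,0.5,-1,0,0,0,1],[-1,0.45,-1,0,0,0,1],[-1,0.45,-0.8,0,0,0,1],[-1,0.45,0,0,0,0,1],[-1,0.45,0,0,0,0,1],[-1,0.45,0,0,0,0,1]]]'
python3 -m pendant '[[[-1,0,0,0,0,0,1],[-1,0,0,0,0,0,1],[-1,0,0,0,0,0,1],[-1,0,0,0,0,0,1],[-1,0,0,0,0,0,1],[-1,0,0,0,0,0,1],[-1,0,0,0,0,0,1],[-1,0,0,0,0,0,1]]]'
python3 -m pendant '[[[-1,0,0,0,0,0,1],[-1,0,0,0,0,0,1],[0,0,0,0,0,0,1],[0,0,0,0,0,0,1],[0,0,0,0,0,0,1],[0,0,0,0,0,0,1],[0,0,0,0,0,0,1],[0,0,0,0,0,0,1]]]'
python3 st.py
python3 - <<'E'
from plant import r, vision
from wm import *
from scipy.spatial.transform import Rotation as R
s=r.get_state();d=vision.capture("wrist")
T=np.eye(4);T[:3,:3]=R.from_euler("xyz",s["eef_rot"],degrees=True).as_matrix();T[:3,3]=s["tcp_pos"]
d["extrinsics"]=np.linalg.inv(T@d["hand_eye"]);np.savez("/tmp/wrist.npz",**d);cv2.imwrite("pics/w3.png",d["frame"])
np.savez("/tmp/side.npz",**vision.capture("side"))
O=np.array([.6010,.0293]);a=np.radians(8.9);X=np.array([np.cos(a),np.sin(a)]);Y=np.array([-X[1],X[0]])
c=proj(d,np.array([.439,.2067,.06]));print("expected px",c)
f=d["frame"].astype(int);m=(f.max(2)<75).astype(np.uint8)
for ce,st,l in blobs(m,int(c[0]-90),int(c[1]-90),int(c[0]+90),232,60,9000):
    P=plane(d,*ce,.06);print(ce,st,"rack",1000*((P[:2]-O)@X),1000*((P[:2]-O)@Y))
E
python3 bs.py
```

```text
time_s: 30.4
tcp_pos: [0.4622, 0.0601, 0.1152]
eef_rot: [-179.8, 0.1, -81.0]
contact_force: [-0.2, 1.0, -0.1]
gripper_width: 0.0875
gripper_force: 0.0
time_s: 31.2
tcp_pos: [0.4374, 0.2184, 0.115]
eef_rot: [-179.9, 0.1, -81.0]
contact_force: [1.4, 0.0, -0.4]
gripper_width: 0.0876
gripper_force: 0.0
time_s: 32.0
tcp_pos: [0.431, 0.2563, 0.1146]
eef_rot: [-180.0, 0.0, -81.1]
contact_force: [-0.2, 0.4, 0.7]
gripper_width: 0.0877
gripper_force: 0.0
rack mm [-132.8  250.6  114.6] yaw [-1.7999e+02  1.0000e-02 -8.1090e+01] w 87.7 F [-0.2  0.4  0.7] g 0.0 t 32.0
expected px (np.float64(324.99048644862603), np.float64(154.42789806323174))
[324.9663 151.9775] [319 143  14  18  89] rack -132.5888158119707 198.81724125072117
px [304.67 171.66] [301 165  10  16 100] base approx rack 14.851900869279826 48.22777880834462
px [315.92 179.46] [312 173  10  16 100] base approx rack 15.093452424755077 -0.45872474044537603
px [328.2653 188.3673] [325 181  10  17  98] base approx rack 16.645071803895156 -53.74593072537036
```

View pics/w3.png

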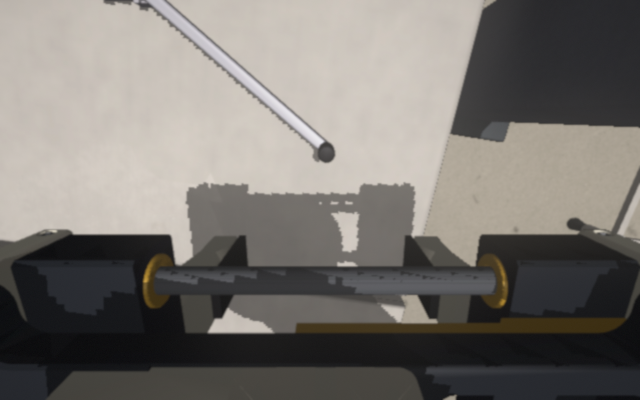

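Wrist view: the pin top is at (325,152), i.e. rack (-133,199), so the keeper is at about 131°. The hinge is at the upper left.

```bash
python3 -m pendant '[[[0.85,0,0,0,0,0,1],[0.85,0,0,0,0,0,1],[0.85,0,0,0,0,0,0.5],[0,0,0.9,0,0,0,0.2],[0,0,0.9,0,0,0,0],[0,0,0.83,0,0,0,-0.3],[0,0,0,0,0,0,-1],[0,0,0,0,0,0,-1]]]' 15
python3 -m pendant '[[[0,0,0,0,0,0,-1],[0,0,0,0,0,0,-1],[0,0,0,0,0,0,-1],[0,0,0,0,0,0,-1],[0,0,0,0,0,0,-1],[0,0,0,0,0,0,-1],[0,0,0,0,0,0,-1],[0,0,0,0,0,0,-1]]]'
python3 st.py
python3 - <<'E'
import numpy as np
# arc rows from q=130.8 to 30, tool units: tx=-dy/20, ty=-dx/20
q=np.radians(np.linspace(130.8,30,25))
p=165*np.c_[-np.sin(q),-np.cos(q)];d=np.diff(p,axis=0)/20
for i,(dx,dy) in enumerate(d): print(i,round(-dy,2),round(-dx,2))
E
```

```text
time_s: 32.9
tcp_pos: [0.439, 0.2054, 0.0622]
eef_rot: [180.0, -0.0, -81.1]
contact_force: [0.3, 0.4, 0.7]
gripper_width: 0.0456
gripper_force: 0.0
time_s: 33.7
tcp_pos: [0.4387, 0.2065, 0.0622]
eef_rot: [-180.0, 0.0, -81.0]
contact_force: [-4.4, 3.0, 5.9]
gripper_width: 0.01
gripper_force: 15.0
rack mm [-133.   200.2   62.2] yaw [-1.800e+02  2.000e-02 -8.104e+01] w 10.0 F [-4.4  3.   5.9] g 15.000578463077545 t 33.7
0 0.47 0.38
1 0.5 0.34
2 0.52 0.31
3 0.54 0.27
4 0.56 0.23
5 0.58 0.18
6 0.59 0.14
7 0.6 0.1
8 0.6 0.05
9 0.6 0.01
10 0.6 -0.03
11 0.6 -0.08
12 0.59 -0.12
13 0.58 -0.17
14 0.57 -0.21
15 0.55 -0.25
16 0.53 -0.29
17 0.51 -0.33
18 0.48 -0.36
19 0.46 -0.4
20 0.43 -0.43
21 0.39 -0.46
22 0.36 -0.49
23 0.32 -0.51
```

```bash
python3 -m pendant '[[[0.47,0.38,0,0,0,0,-1],[0.5,0.34,0,0,0,0,-1],[0.52,0.31,0,0,0,0,-1],[0.54,0.27,0,0,0,0,-1],[0.56,0.23,0,0,0,0,-1],[0.58,0.18,0,0,0,0,-1],[0.59,0.14,0,0,0,0,-1],[0.6,0.1,0,0,0,0,-1]]]'
python3 st.py
```

```text
time_s: 34.5
tcp_pos: [0.414, 0.113, 0.0622]
eef_rot: [-180.0, 0.0, -81.0]
contact_force: [0.3, 0.6, 5.2]
gripper_width: 0.0103
gripper_force: 15.0
rack mm [-171.8  111.6   62.2] yaw [-179.98    0.    -81.05] w 10.3 F [0.3 0.6 5.2] g 15.00086322426796 t 34.5
```

```bash
python3 -m pendant '[[[0.6,0.05,0,0,0,0,-1],[0.6,0.01,0,0,0,0,-1],[0.6,-0.03,0,0,0,0,-1],[0.6,-0.08,0,0,0,0,-1],[0.59,-0.12,0,0,0,0,-1],[0.58,-0.17,0,0,0,0,-1],[0.57,-0.21,0,0,0,0,-1],[0.55,-0.25,0,0,0,0,-1]]]'
python3 st.py
python3 -m pendant '[[[0.53,-0.29,0,0,0,0,-1],[0.51,-0.33,0,0,0,0,-1],[0.48,-0.36,0,0,0,0,-1],[0.46,-0.4,0,0,0,0,-1],[0.43,-0.43,0,0,0,0,-1],[0.39,-0.46,0,0,0,0,-1],[0.36,-0.49,0,0,0,0,-1],[0.32,-0.51,0,0,0,0,-1]]]'
python3 st.py
```

```text
time_s: 35.3
tcp_pos: [0.4427, 0.0216, 0.0619]
eef_rot: [179.8, -0.1, -81.1]
contact_force: [-4.3, -2.0, 10.6]
gripper_width: 0.0103
gripper_force: 15.0
rack mm [-157.6   16.9   61.9] yaw [ 1.7981e+02 -7.0000e-02 -8.1090e+01] w 10.3 F [-4.3 -2.  10.6] g 15.005883425474167 t 35.3
time_s: 36.1
tcp_pos: [0.5173, -0.0377, 0.0615]
eef_rot: [179.7, -0.1, -81.1]
contact_force: [-3.3, -7.3, 6.8]
gripper_width: 0.0104
gripper_force: 15.0
rack mm [-93.1 -53.2  61.5] yaw [ 1.7968e+02 -1.0000e-01 -8.1110e+01] w 10.4 F [-3.3 -7.3  6.8] g 15.016192942857742 t 36.1
```

```bash
python3 -m pendant '[[[0.28,-0.48,0,0,0,0,-1],[0.24,-0.49,0,0,0,0,-1],[0.19,-0.5,0,0,0,0,-1],[0.12,-0.51,0,0,0,0,-1],[0.06,-0.52,0,0,0,0,-1],[0,0,0,0,0,0,-0.5],[0,0,0,0,0,0,-0.3],[0,0,0,0,0,0,-0.3]]]'
python3 st.py
```

```text
time_s: 36.9
tcp_pos: [0.5714, -0.0447, 0.0615]
eef_rot: [180.0, 0.0, -81.1]
contact_force: [-0.8, 0.4, -0.8]
gripper_width: 0.0279
gripper_force: 0.0
rack mm [-40.7 -68.5  61.5] yaw [ 1.7996e+02  2.0000e-02 -8.1080e+01] w 27.9 F [-0.8  0.4 -0.8] g 0.0 t 36.9
```

```bash
python3 -m pendant '[[[0,0,-0.8,0,0,0,-0.3],[0,0,-0.8,0,0,0,-0.3],[0.1,0.75,0,0,0,0,1],[0,1,0,0,0,0,1],[0,1,0,0,0,0,1],[0,1,0,0,0,0,1],[0,0,0.8,0,0,0,1],[0,0,0.8,0,0,0,1]]]'
python3 st.py
python3 -m pendant '[[[0,-0.25,0,0,0,0,1],[0,-0.25,0,0,0,0,1],[0,-0.25,0,0,0,0,1],[0,-0.25,0,0,0,0,1],[0,-0.25,0,0,0,0,1],[0,-0.25,0,0,0,0,1],[0,-0.25,0,0,0,0,1],[0,-0.2,0,0,0,0,1]]]'
python3 st.py
```

```text
time_s: 37.7
tcp_pos: [0.4978, -0.0579, 0.0624]
eef_rot: [-179.9, 0.0, -81.0]
contact_force: [0.8, 0.7, -0.4]
gripper_width: 0.0732
gripper_force: 0.0
rack mm [-115.4  -70.2   62.4] yaw [-1.7987e+02  3.0000e-02 -8.1030e+01] w 73.2 F [ 0.8  0.7 -0.4] g 0.0 t 37.7
time_s: 38.5
tcp_pos: [0.5371, -0.052, 0.062]
eef_rot: [-180.0, -0.0, -81.1]
contact_force: [-0.6, -0.8, -0.4]
gripper_width: 0.0878
gripper_force: 0.2
rack mm [-75.7 -70.5  62. ] yaw [-179.99   -0.    -81.05] w 87.8 F [-0.6 -0.8 -0.4] g 0.15230740886181593 t 38.5
```

```bash
python3 -m pendant '[[[0,-0.1,0,0,0,0,1],[0,-0.05,0,0,0,0,1],[0,-0.05,0,0,0,0,1],[0,0,0,0,0,0,1],[0,0,0,0,0,0,1],[0,0,0,0,0,0,1],[0,0,0,0,0,0,1],[0,0,0,0,0,0,1]]]'
python3 st.py
python3 - <<'E'
from plant import vision
import numpy as np,cv2
d=vision.capture("side");np.savez("/tmp/side.npz",**d)
cv2.imwrite("pics/p4.png",cv2.resize(d["frame"][135:215,280:370],None,fx=7,fy=7,interpolation=cv2.INTER_CUBIC))
E
```

```text
time_s: 39.3
tcp_pos: [0.5398, -0.0517, 0.0618]
eef_rot: [179.9, 0.0, -81.1]
contact_force: [-5.7, 0.3, 2.4]
gripper_width: 0.0876
gripper_force: 2.8
rack mm [-73.  -70.5  61.8] yaw [179.93   0.   -81.07] w 87.6 F [-5.7  0.3  2.4] g 2.796631157398224 t 39.3
```

View pics/p4.png

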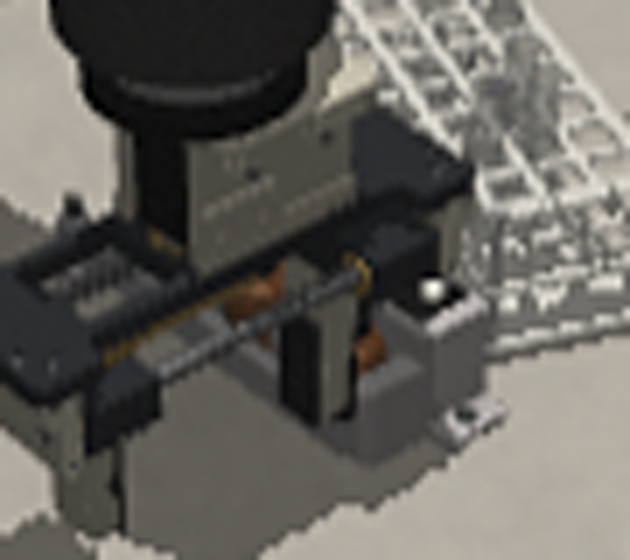

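Side view: the bar lies across the mouths with the pin against the finger. The force rose at the predicted stop. One small extra nudge to confirm, then retreat.

```bash
python3 -m pendant '[[[0,-0.04,0,0,0,0,1],[0,0,0,0,0,0,1],[0,0,0,0,0,0,1],[0,0,0,0,0,0,1],[0,0,0,0,0,0,1],[0,0,0,0,0,0,1],[0,0,0,0,0,0,1],[0,0,0,0,0,0,1]]]'
python3 st.py
python3 -m pendant '[[[0,0.5,0,0,0,0,1],[0,0.8,0,0,0,0,1],[0,0.5,-1,0,0,0,1],[0,0,-1,0,0,0,1],[0,0,-1,0,0,0,1],[0,0,-1,0,0,0,1],[0,0,-1,0,0,0,1],[0,0,-1,0,0,0,1]]]'
python3 -m pendant '[[[-1,0,-1,0,0,0,1],[-1,0,-1,0,0,0,1],[-1,0,-1,0,0,0,1],[-1,0,-1,0,0,0,1],[-1,0,0,0,0,0,1],[-1,0,0,0,0,0,1],[0,0,0,0,0,0,1],[0,0,0,0,0,0,1]]]'
python3 - <<'E'
from plant import r,vision
from wm import *
from scipy.spatial.transform import Rotation as R
s=r.get_state();d=vision.capture("wrist")
T=np.eye(4);T[:3,:3]=R.from_euler("xyz",s["eef_rot"],degrees=True).as_matrix();T[:3,3]=s["tcp_pos"]
d["extrinsics"]=np.linalg.inv(T@d["hand_eye"])
O=np.array([.6010,.0293]);a=np.radians(8.9);X=np.array([np.cos(a),np.sin(a)]);Y=np.array([-X[1],X[0]])
P=np.array([dep(d,u,v) for v in range(0,240) for u in range(640) if d["depth"][v,u]>0]);p=np.c_[(P[:,:2]-O)@X,(P[:,:2]-O)@Y,P[:,2]]*1000
for nm,b in (("pin",(-40,15,-95,-62,52,64)),("capL",(0,29,30,66,55,66)),("capM",(0,29,-18,18,55,66)),("capR",(0,29,-66,-30,55,66)),("bar",(-30,-1,-60,70,24,34))):
    q=p[(p[:,0]>b[0])&(p[:,0]<b[1])&(p[:,1]>b[2])&(p[:,1]<b[3])&(p[:,2]>b[4])&(p[:,2]<b[5])]
    print(nm,len(q),np.median(q,0) if len(q) else "",np.polyfit(q[:,1],q[:,0],1) if nm=="bar" and len(q)>5 else "")
np.savez("/tmp/side.npz",**vision.capture("side"))
cv2.imwrite("pics/w4.png",d["frame"])
E
python3 bs.py; python3 st.py
```

```text
time_s: 40.15
tcp_pos: [0.5399, -0.0516, 0.0618]
eef_rot: [179.9, 0.0, -81.1]
contact_force: [-7.5, -1.6, 4.5]
gripper_width: 0.0875
gripper_force: 4.0
rack mm [-72.8 -70.5  61.8] yaw [179.86   0.   -81.07] w 87.5 F [-7.5 -1.6  4.5] g 4.007370360195637 t 40.15
time_s: 40.95
tcp_pos: [0.5063, -0.0567, 0.1832]
eef_rot: [-179.8, 0.0, -81.0]
contact_force: [0.7, -0.5, 0.2]
gripper_width: 0.0879
gripper_force: 0.0
time_s: 41.75
tcp_pos: [0.4873, 0.062, 0.2622]
eef_rot: [-179.9, 0.0, -81.0]
contact_force: [-1.1, -0.4, 0.1]
gripper_width: 0.0875
gripper_force: 0.0
pin 117 [ -8.7947 -72.3278  59.9185] 
capL 156 [13.5259 50.3356 57.2818] 
capM 165 [13.5682  2.6334 57.8624] 
capR 190 [ 14.5172 -50.2215  57.8825] 
bar 902 [-8.7094  0.3652 31.1271] [-0.0012 -8.4823]
px [305.0986 169.3239] [301 165  10  11  71] base approx rack 29.836649571306612 66.82693861954193
px [316.3521 177.2254] [312 173  10  11  71] base approx rack 29.734714537120393 17.025428732838918
rack mm [-107.4   49.2  262. ] yaw [-1.7996e+02  1.0000e-02 -8.1060e+01] w 87.6 F [1.1 0.1 0. ] g 0.0 t 41.85
```

View pics/w4.png

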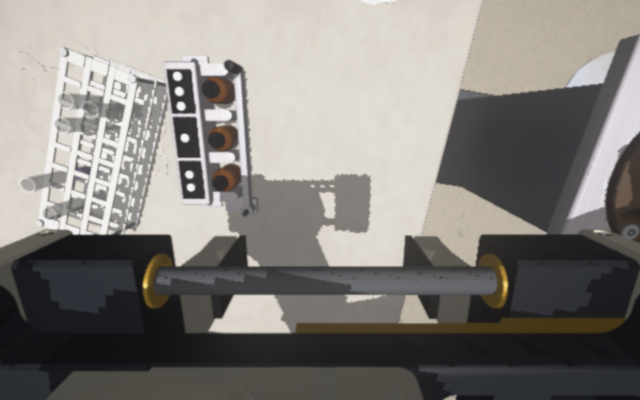

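Wrist view: all three bottles are home at (217,90), (222,138) and (227,177) with their caps on. The bar is straight across the mouths, its fitted line within 0.1° of the rack. Handing in.

```bash
python3 -c "
from plant import r
print(r.close_job())"
```

```text
the job is handed in; nothing more can be done
None
```

All three bottles are home in the pockets, filled in order 1, 2, 3, the keeper bar is shut on its stop, and the job was handed in at about 42 s; the hand-in call returned no verdict.

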